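Take the press-and-turn safety cap off the pickling-salt jug

ROBOT

A 7-joint arm with a two-finger parallel gripper is mounted at the origin on the work surface. World frame = base frame: x ahead of the robot, y to its left, z up, the work surface at z = 0. Lengths are in m, angles in rad, forces in N, time in s.
With the tool pointing down it reaches from about 0.4 to 0.75 m from the base axis. Payload 19.5 kg.
Tool frame: the origin (TCP) lies midway between the tips of the shut fingers; the grasp point (between the pads) lies 19 mm behind it; z points along the fingers, x is the direction in which the jaws open and shut, and the axes are right-handed (so a half turn about z gives the same grasp; the last joint's range is limited). The gripper opens to 85 mm and grips with 20 to 120 N. Pads are 22 mm wide; open, the fingers measure 114 mm over their backs; the gripper's body (76 mm by 85 mm) begins 54 mm behind the grasp point. The pads swing forward as they close: fully open they stand 13 mm farther back than shut.
Start: joints at [1.107, 0.707, -0.028, 1.485, 0.022, 0.951, -0.075], TCP at [0.235, -0.525, 0.231] pointing down, gripper open.
Joint ranges: [-2.71, 2.71], [-0.32, 2.16], [-1.57, 1.52], [0, 2.45], [-1.46, 4.6], [0, 2.02], [-2.83, 2.83]. Speed limits (rad/s): [1.89, 1.89, 2.57, 2.57, 3.01, 3.01, 3.01].

INTERFACE

Orientations are given as a unit quaternion [w, x, y, z].
In Python, from plant import r, imaging, models gives the robot as it stands.
- The arm moves only by the tool play_rows, never from a script. Its arguments are lists of equal length, an entry for each row: "fingers": the finger opening in cm, from 0 to 8.54; "travel": the shift along the world's x, y, z in cm, a list of three; "roll": the turn about the world's z in rad. In form: {"fingers": [fingers, ...], "travel": [[dx, dy, dz], ...], "roll": [roll, ...]}. A call has 1 to 20 rows; each row is the pose to reach, as a shift and turn from the pose commanded when the call began; what a row does not reach only later rows make up. A row lasts 1/10 s, in which the tool goes at most 50 mm and 8.59 degrees, less where a joint would pass 70% of its speed; a pose out of reach is approached as far as the arm can. A call with a gripper value outside its range is refused whole. The fingers move at their own pace and stop on an object; "grip_force" is the grip in N (left out, the last holds). Time passes only in rows, so rows that repeat a pose let the fingers close. It gives the time, the measured TCP pose, the force and the opening at its end, in the units of the state.
- r.read_state(): the state, without advancing time (a new reading comes with each control period).
- imaging.grab_frame(name): name is "scene" or "top" or "wrist"; returns the picture (384x512x3 uint8, blue, green, red); there is no depth.
- imaging.camera_params(name): a dict with "intrinsics" (3x3 intrinsics, pixels), "world_to_cam" (4x4, takes a point from world to camera coordinates); the wrist camera has in their place "tool_from_camera" (4x4, takes a point from camera to tool coordinates, whose origin is the TCP and whose axes are the tool frame's). Camera axes: x right, y down, z forward; pixel columns grow to the right and rows downward; lengths in m; the calibration is good to about 2 mm. A picture is of the moment at which its call begins: read the wrist's pose just before it. camera_params takes no time and is no camera call.
- r.hand_in(): hands the job in, once; it reports no verdict.
Trained networks look in the newest picture that a camera, given by its name, has taken for a name from the list of things; names that differ only in an ending like _2 or _b are one class to them, and where a whole thing is asked for, a point or a joint stands for the part that bears it (a point fixed in the world has none). Each returns a list of dicts, best first, with "confidence" (0 to 1); they miss things now and then, are a little off and sometimes report something else, mostly with a low value. They report only what shows in the picture. A call takes as long as a camera call. They do not tell look-alikes from the thing itself.
- models.search_frame(thing, camera): "box" ([left, top, width, height] in pixels, round what is visible of it).
- models.trace(thing, camera): "pixels" (384x512 bool, what is visible of it) and "box" ([left, top, width, height] in pixels, round what is visible of it).
The state is a dict: "time": time; "qpos": joint angles; "dq": joint speeds; "tau": joint torques, N m; "ee_pos": TCP position; "tcp_rot": TCP orientation; "force": force on the tool from outside, world axes, zero at the start; "torque": the same for the moment, N m; "gripper_width": finger opening in m.
Only numpy, scipy, OpenCV 4.12 (cv2) and the standard library are available. Lean on these libraries where they do the work, as an engineer would, in place of code of your own. Each camera call takes 0.05 s, during which the arm holds its last target.

TASK

Open the pickling-salt jug: press its cap firmly down and, while it is pressed, turn it counter-clockwise (seen from above) by about a sixth to a fifth of a turn until it is free, without forcing the lock, then lift it off. Stand the cap in the shallow steel tray, flat on the tray's floor with its grip bar up, without dropping it, and leave the jar, the steel block and the mallet where they are.

Things in the scene. Friction and masses are not known exactly. Their poses are not given: they have to be found in the camera images.
- cap_center (a point): Loose grey plastic cap, about 100 g, starting locked on the jug. Point on its axis at the level of its flat deck, 30 mm above the skirt's lower edge. Cap 76 mm in diameter; on the deck stands a grip bar 72 mm long (cap x), 20 mm thick (y), 30 mm high; 60 mm high in all. z: cap axis, up. Locked, its axes match the jug's.
- seal (a joint): Travel (m) of the sprung rubber ring in the neck that pushes the cap up: 0 with the cap locked and unpressed, growing as the cap is pressed; -0.003 when free. The cap turns only when pressed 5 mm or more (about 11 N); it bottoms at 9 mm (about 14 N, firm stop). Best kept at 6 to 8 mm while turning.
- jug: Squat white plastic jug, fixed. Origin at the centre of its underside, z up. Body 120 mm in diameter, shoulder 116 mm high, rim 145 mm. Locked: skirt edge 130 mm, deck 160 mm, bar top 190 mm above the origin.
- neck_mouth (a point): Centre of the jug's neck at its rim, 145 mm above the bench; axes as the jug. Ledges and 5 mm teeth on the neck (63 mm over all) hold three lugs in the cap. The pressed cap turns counter-clockwise from above and lifts straight off once turned 0.85 to 1.45 rad from its locked yaw (1.15 best, firm stop near 1.5); let up there it rises 3 mm.
- tray: Shallow open steel tray, fixed to the bench, 150 mm (its x) by 130 mm (its y) outside, 22 mm high, walls and floor 3 mm thick. Origin at the centre of its underside; the inner floor is 3 mm above it.
- jar_center (a point): Centre of a loose glass jar, 66 mm in diameter, 85 mm high, with a steel screw lid; a bystander.
- block_center (a point): Centre of a loose steel bench block, 80 x 80 x 22 mm; a bystander.
- mallet_center (a point): Middle of a loose wooden mallet lying on the bench, 240 mm long along its x; a bystander.
There are look-alikes about, which are no part of the job. What is shaped like the part that bears cap_center but purple is not meant.

How it is judged:
On the way, in this order (a step that is already met when the one before it is completed fails the run):
1. the cap, still in its locked position, is pressed down until its lugs clear the teeth (value of joint seal above 0.0045 m and angle between the x axis of cap_center and the x axis of jug, either way round below 0.3 rad), for 0.05 s.
2. the cap is turned to where it is free, still on the neck (angle between the x axis of cap_center and the x axis of jug, either way round above 0.75 rad and z of cap_center in the frame of jug below 0.166 m and horizontal distance between cap_center and jug below 0.006 m), for 0.05 s.
3. the cap is lifted clear of the neck (z of cap_center in the frame of jug above 0.19 m), for 0.1 s.
At the end, for the whole second after the job is handed in: the cap stands bar up (within 0.1 rad of upright) on the tray's floor, wholly between its walls (deck level within 4 mm of 33 mm above the tray's underside), released and at rest (x of cap_center in the frame of tray between -0.037 and 0.037 m and y of cap_center in the frame of tray between -0.027 and 0.027 m and z of cap_center in the frame of tray between 0.029 and 0.037 m and contact force between cap and tray above 0.2 N and angle between cap_center's own z axis and vertical below 0.1 rad and linear speed of cap below 0.02 m/s); the robot touches nothing.
It fails at once if the lock is forced: the cap bears on the jug's neck with over 150 N (contact force between cap and jug above 150 N).
It fails at once if the cap is dropped or flung (faster than 0.6 m/s while no finger touches it) (linear speed of cap above 0.6 m/s and contact force between the fingers and cap below 0.1 N).
It fails at once if the jar, the steel block or the mallet is moved by more than 20 mm (distance of any of jar_center, block_center, mallet_center from where it was at the start of the episode above 0.02 m).
It also fails if it takes over 45 s, if anything falls off the work surface, if the arm or the gripper's body presses on something with over 40 N, if the wrist force passes 120 N, or if a joint passes its speed limit or range.

## Working session

There is one attempt and no reset: what is moved stays moved. The work goes in short steps, Python scripts to look and compute and a tool call to move; the robot and the scene stay as the last step left them, time stands still between calls to the robot, and variables do not carry over. Pictures are saved under pics/ and viewed, and the job is handed in when it is done.

Besides the shell and the picture viewer there is one more tool, called after ">>>" as name(argument=value, ...), one argument or row to a line, values as JSON. play_rows: Moves the arm, as the interface text tells. Its arguments: {"type":"object","properties":{"fingers":{"type":"array","items":{"type":"number"}},"travel":{"type":"array","items":{"type":"array","items":{"type":"number"}}},"roll":{"type":"array","items":{"type":"number"}},"grip_force":{"type":"number"}},"required":["fingers","travel","roll"]}

```bash
mkdir -p pics; ls; python3 - <<'E'
from plant import r, imaging, models
import cv2, numpy as np
np.set_printoptions(precision=4,suppress=True)
print(r.read_state())
for n in ["scene","top","wrist"]:
    cv2.imwrite(f"pics/a_{n}.png",imaging.grab_frame(n)); print(n,imaging.camera_params(n))
for n in ["scene","top"]:
    for t in ["cap_center","jug","tray","jar_center","block_center","mallet_center"]:
        print(n,t,[(np.round(d["box"],1).tolist(),round(d["confidence"],2)) for d in models.search_frame(t,n)])
E
```

```text
pics
{'time': 0.0, 'qpos': array([ 1.1073,  0.707 , -0.0276,  1.485 ,  0.022 ,  0.9509, -0.0755]), 'dq': array([-0.002 ,  0.    , -0.0002,  0.0013, -0.0002,  0.0007,  0.0033]), 'tau': array([ -0.001 , -88.3225,   1.2342, -23.6173,   0.0168,   0.0065,
        -0.0001]), 'ee_pos': array([ 0.2353, -0.5243,  0.2309]), 'tcp_rot': array([-0.0003,  0.8395, -0.5434, -0.0005]), 'force': array([-0.0882, -0.1981,  0.073 ]), 'torque': array([0.015 , 0.0095, 0.0098]), 'gripper_width': 0.08545971531297054}
scene {'intrinsics': array([[450.3728,   0.    , 257.3844],
       [  0.    , 450.3728, 188.379 ],
       [  0.    ,   0.    ,   1.    ]]), 'world_to_cam': array([[ 0.1502,  0.9885, -0.0164, -0.1286],
       [ 0.5426, -0.0963, -0.8344, -0.1898],
       [-0.8264,  0.1164, -0.5509,  1.7791],
       [ 0.    ,  0.    ,  0.    ,  1.    ]])}
top {'intrinsics': array([[491.528 ,   0.    , 251.3583],
       [  0.    , 491.528 , 189.6083],
       [  0.    ,   0.    ,   1.    ]]), 'world_to_cam': array([[-0.019 , -0.9998,  0.0025,  0.0255],
       [-0.9933,  0.0186, -0.1139,  0.5446],
       [ 0.1138, -0.
[... 510 characters left out ...]
71)]
scene tray [([273.1, 189.8, 59.2, 44.2], 0.88), ([130.9, 165.3, 27.5, 32.5], 0.68)]
scene jar_center [([260.6, 227.2, 26.6, 45.0], 0.97)]
scene block_center [([127.8, 270.7, 43.1, 33.1], 0.73)]
scene mallet_center [([328.3, 213.9, 64.2, 66.5], 0.86)]
top cap_center [([352.9, 179.6, 33.5, 36.4], 0.84), ([356.1, 250.2, 32.9, 25.5], 0.79), ([284.1, 200.4, 34.2, 26.8], 0.59)]
top jug [([334.4, 179.1, 51.5, 47.4], 0.68)]
top tray [([158.3, 168.3, 56.9, 61.8], 0.83), ([219.6, 115.0, 27.5, 26.8], 0.4)]
top jar_center [([219.9, 112.2, 27.0, 27.7], 0.72), ([128.1, 83.6, 36.5, 91.4], 0.19)]
top block_center [([335.8, 178.3, 48.6, 48.2], 0.67)]
top mallet_center [([124.7, 85.2, 36.9, 89.4], 0.86)]
```

View pics/a_scene.png

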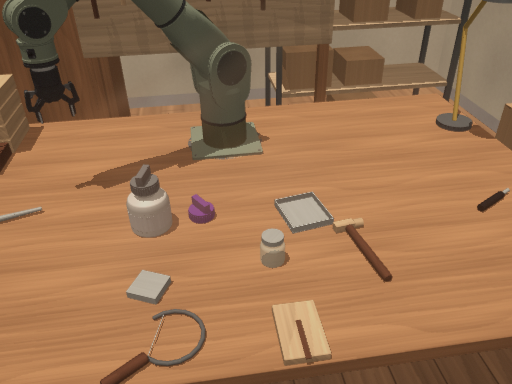

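View pics/a_top.png

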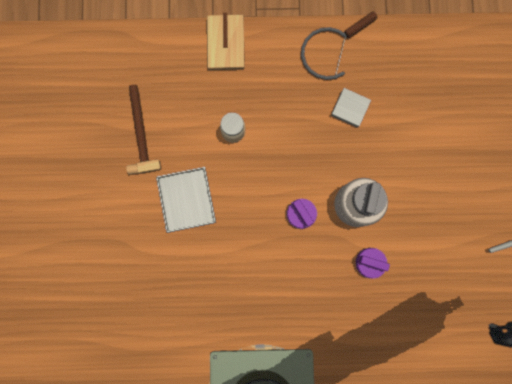

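View pics/a_wrist.png

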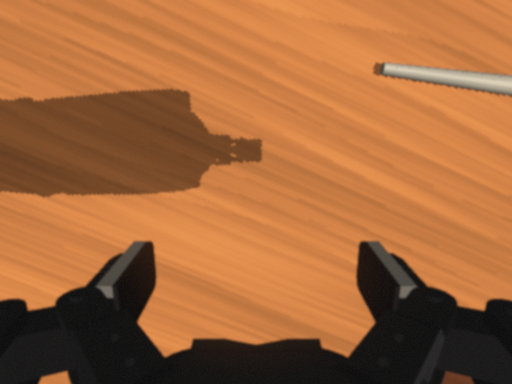

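The top view shows the jug at (361,203) with its grey cap and bar at (369,198). The tray is at (186,200), the jar at (232,127), the block at (351,108), and there are purple look-alikes at (301,214) and (372,263). Next I'll measure.

```bash
cat > h.py <<'E'
import numpy as np, cv2
from plant import r, imaging, models
from scipy.spatial.transform import Rotation as R
np.set_printoptions(precision=4,suppress=True)
def cam(n):
    p=imaging.camera_params(n)
    if "world_to_cam" in p: return p["intrinsics"],p["world_to_cam"]
    s=r.read_state(); T=np.eye(4); q=s["tcp_rot"]; T[:3,:3]=R.from_quat([q[1],q[2],q[3],q[0]]).as_matrix(); T[:3,3]=s["ee_pos"]
    return p["intrinsics"],np.linalg.inv(T@p["tool_from_camera"])
def back(uv,z,K,W):
    uv=np.atleast_2d(uv).astype(float); d=np.c_[(uv-K[:2,2])/[K[0,0],K[1,1]],np.ones(len(uv))]@W[:3,:3]
    c=-W[:3,:3].T@W[:3,3]; return c+d*((z-c[2])/d[:,2])[:,None]
def proj(P,K,W):
    P=np.atleast_2d(P); c=P@W[:3,:3].T+W[:3,3]; q=c@K.T; return q[:,:2]/q[:,2:]
E
python3 - <<'E'
from h import *
for n in ["scene","top"]:
    im=imaging.grab_frame(n)
    K,W=cam(n)
    for t,z in [("tray",0.022),("cap_center",.175),("jug",0.07)]:
        for d in models.trace(t,n)[:2]:
            m=d["pixels"].astype(np.uint8); ys,xs=np.nonzero(m)
            c,s,a=cv2.minAreaRect(np.c_[xs,ys].astype(np.float32)); 
            print(n,t,round(d["confidence"],2),d["box"],c,s,a,back([c],z,K,W))
            if t=="tray": print(back(cv2.boxPoints((c,s,a)),z,K,W))
    for i,(x,y) in enumerate([(145,185) if n=="scene" else (362,203), (303,212) if n=="scene" else (186,200)]):
        c=im[y-40:y+40,x-50:x+50]; cv2.imwrite(f"pics/b_{n}{i}.png",cv2.resize(c,None,fx=7,fy=7,interpolation=cv2.INTER_CUBIC))
E
```

```text
scene tray 0.79 [274.7, 191.9, 60.7, 43.5] (303.748779296875, 212.16098022460938) (37.78507995605469, 55.175994873046875) 77.90524291992188 [[0.5469 0.1865 0.022 ]]
[[0.4661 0.1079 0.022 ]
 [0.4323 0.2897 0.022 ]
 [0.6212 0.2589 0.022 ]
 [0.6456 0.0976 0.022 ]]
scene tray 0.29 [129.9, 165.0, 29.6, 33.2] (144.25, 183.25) (27.577163696289062, 29.698482513427734) 45.0 [[ 0.3006 -0.2925  0.022 ]]
[[ 0.2935 -0.3584  0.022 ]
 [ 0.1651 -0.2975  0.022 ]
 [ 0.3077 -0.2264  0.022 ]
 [ 0.4184 -0.2881  0.022 ]]
scene cap_center 0.92 [130.9, 166.2, 31.1, 30.6] (144.25, 183.25) (27.577163696289062, 29.698482513427734) 45.0 [[ 0.5484 -0.2552  0.175 ]]
scene cap_center 0.57 [190.1, 194.7, 25.0, 30.2] (201.5, 209.0) (28.0, 25.0) 90.0 [[ 0.6921 -0.11    0.175 ]]
scene jug 0.9 [123.5, 189.8, 48.5, 50.9] (149.88851928710938, 213.02621459960938) (47.64018249511719, 41.91419982910156) 76.75948333740234 [[ 0.5396 -0.2562  0.07  ]]
top tray 0.7 [154.7, 166.7, 58.6, 63.6] (185.32691955566406, 199.13461303710938) (57.65814208984375, 50.7940788269043) 78.69007110595703 [[0.5241 0.1888 0.022 ]]
[[0.5873 0.2691 0.022 ]
 [0.6114 0.1377 0.022 ]
 [0.4616 0.1094 0.022 ]
 [0.4381 0.2392 0.022 ]]
top cap_center 0.92 [349.7, 181.9, 34.6, 34.5] (369.0, 198.5) (33.0, 34.0) 90.0 [[ 0.5027 -0.2557  0.175 ]]
top cap_center 0.69 [355.9, 247.8, 35.3, 27.8] (371.6000061035156, 262.70001220703125) (30.410520553588867, 30.857738494873047) 63.43495178222656 [[ 0.3558 -0.2548  0.175 ]]
```

```bash
ls pics
```

```text
a_scene.png
a_top.png
a_wrist.png
b_scene0.png
b_scene1.png
b_top0.png
b_top1.png
```

View pics/b_top0.png

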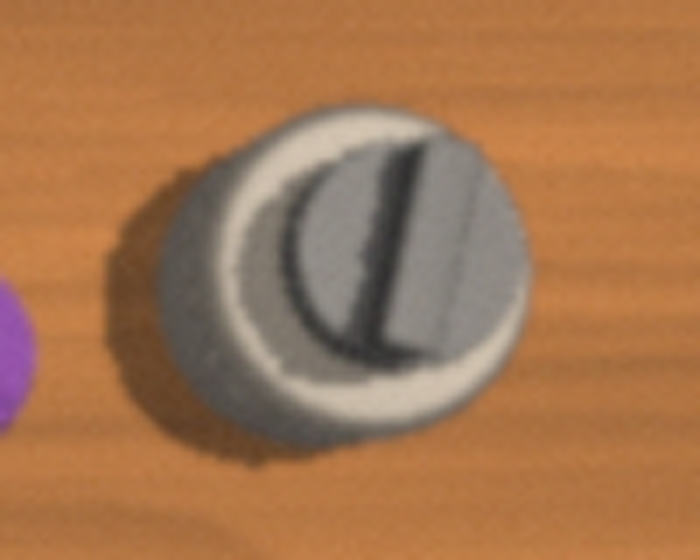

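View pics/b_top1.png

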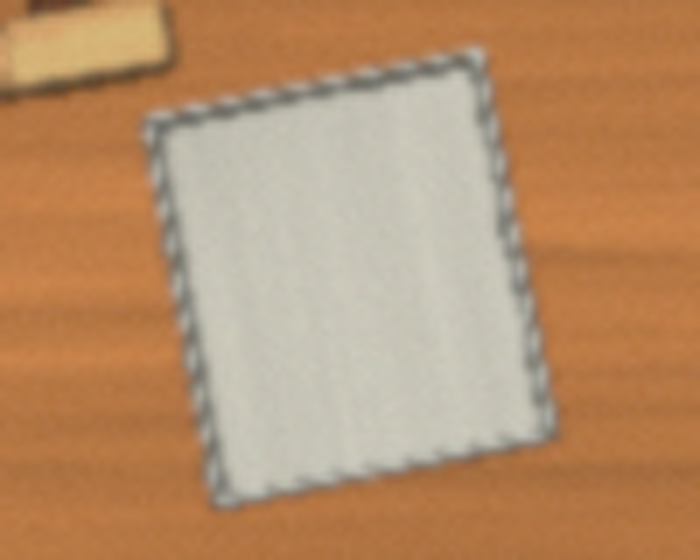

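View pics/b_scene0.png

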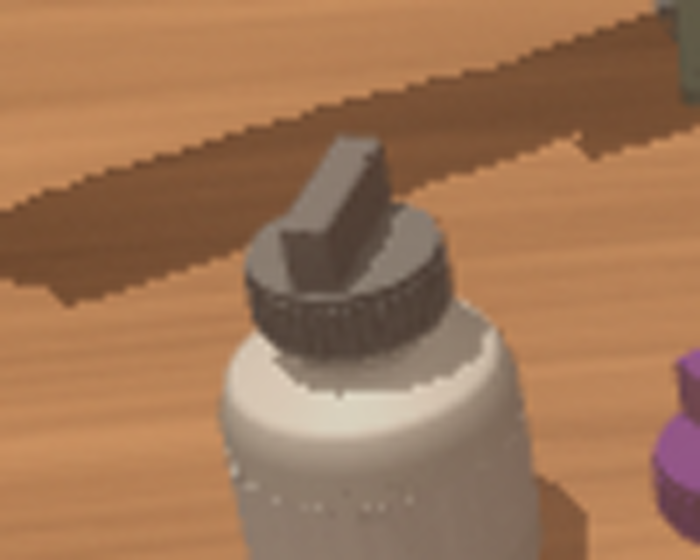

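```bash
python3 - <<'E'
from h import *
K,W=cam("top")
o=np.array([312,163]); c=np.array([[425,135],[480,145],[437,355],[380,345]])/7+o
p=back(c-0.4,0.19,K,W); print(p,p.mean(0))
o=np.array([136,160]); c=np.array([[148,118],[482,52],[552,437],[220,505]])/7+o
p=back(c-0.4,0.022,K,W); print(p,p.mean(0))
K,W=cam("scene")
o=np.array([95,145]); c=np.array([[340,138],[385,150],[327,235],[283,230]])/7+o
p=back(c-.4,0.19,K,W); print(p,p.mean(0))
E
```

```text
[[ 0.5394 -0.2613  0.19  ]
 [ 0.5357 -0.2792  0.19  ]
 [ 0.4673 -0.2619  0.19  ]
 [ 0.4709 -0.2435  0.19  ]] [ 0.5033 -0.2615  0.19  ]
[[0.5856 0.2639 0.022 ]
 [0.6084 0.138  0.022 ]
 [0.4627 0.1131 0.022 ]
 [0.4398 0.2367 0.022 ]] [0.5241 0.1879 0.022 ]
[[ 0.4724 -0.2602  0.19  ]
 [ 0.4852 -0.242   0.19  ]
 [ 0.5459 -0.2608  0.19  ]
 [ 0.5393 -0.2776  0.19  ]] [ 0.5107 -0.2601  0.19  ]
```

>>> play_rows(
  fingers=[8.5,8.5,8.5,8.5,8.5,8.5,8.5,8.5,8.5,8.5,8.5,8.5,8.5,8.5],
  travel=[
    [0,0,4],
    [2,2,8],
    [5,5,10],
    [8,8,10],
    [11,11,10],
    [14,14,10],
    [17,17,10],
    [20,20,10],
    [22,23,10],
    [24,25,10],
    [25,26,10],
    [25,26.5,10],
    [25,26.5,10],
    [25,26.5,10],
  ],
  roll=[0,-0.1,-0.2,-0.3,-0.4,-0.5,-0.6,-0.63,-0.63,-0.63,-0.63,-0.63,-0.63,-0.63],
)

```text
time: 2.55
ee_pos: [0.4845, -0.2607, 0.3314]
tcp_rot: [-0.0, -0.629, 0.777, -0.0]
force: [0.1, -0.3, -0.3]
gripper_width: 0.085
```

```bash
python3 - <<'E'
from h import *
K,W=cam("wrist")
im=imaging.grab_frame("wrist")
c=np.array([0.505,-.261,.19]); u=proj([c],K,W)[0]; print(u)
cv2.imwrite("pics/c_w.png",im)
x,y=np.round(u).astype(int); x0,y0=max(0,x-75),max(0,y-60); print(x0,y0)
cv2.imwrite("pics/c_wz.png",cv2.resize(im[y0:y0+120,x0:x0+150],None,fx=5,fy=5,interpolation=cv2.INTER_CUBIC))
E
```

```text
[249.1512 152.5574]
174 93
```

View pics/c_w.png

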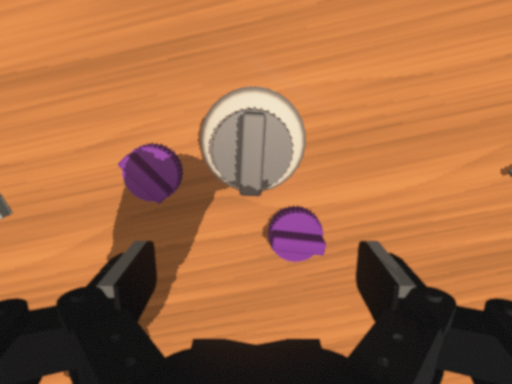

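View pics/c_wz.png

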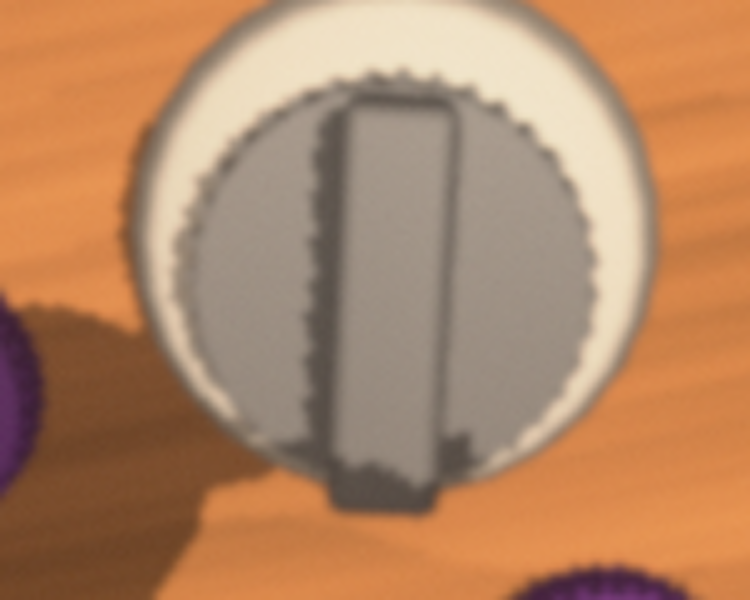

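```bash
python3 - <<'E'
from h import *
K,W=cam("wrist")
o=np.array([174,93]); 
c=np.array([[346,108],[452,108],[436,478],[330,470]])/5+o-0.4
p=back(c,0.19,K,W); print(p,p.mean(0))
a=(p[0]+p[1])/2; b=(p[2]+p[3])/2; d=a-b; print(np.linalg.norm(d),np.arctan2(d[1],d[0]),np.linalg.norm(p[0]-p[1]))
# deck disc horizontal extents
c=np.array([[180,270],[597,270],[390,75]])/5+o-.4; print(back(c,.16,K,W))
s=r.read_state(); q=s["tcp_rot"]; print(R.from_quat([q[1],q[2],q[3],q[0]]).as_matrix())
E
```

```text
[[ 0.5373 -0.2627  0.19  ]
 [ 0.5336 -0.2797  0.19  ]
 [ 0.4723 -0.2642  0.19  ]
 [ 0.4776 -0.2464  0.19  ]] [ 0.5052 -0.2633  0.19  ]
0.06254414535974488 -0.2567017111793068 0.017460608918350228
[[ 0.5136 -0.2245  0.16  ]
 [ 0.4973 -0.3006  0.16  ]
 [ 0.54   -0.2703  0.16  ]]
[[-0.2084 -0.978  -0.0001]
 [-0.978   0.2084 -0.0004]
 [ 0.0004 -0.     -1.    ]]
```

```bash
python3 - <<'E'
from h import *
K,W=cam("wrist")
o=np.array([174,93]); 
c=np.array([[344,100],[458,100],[436,516],[328,510]])/5+o-0.4
p=back(c,0.19,K,W); print(p,p.mean(0))
a=(p[0]+p[1])/2; b=(p[2]+p[3])/2; d=a-b; print(np.linalg.norm(d),np.arctan2(d[1],d[0]),np.linalg.norm(p[0]-p[1]))
E
```

```text
[[ 0.5386 -0.2626  0.19  ]
 [ 0.5347 -0.281   0.19  ]
 [ 0.4655 -0.2628  0.19  ]
 [ 0.4706 -0.2445  0.19  ]] [ 0.5023 -0.2627  0.19  ]
0.07094814868665363 -0.2588118457077928 0.018755280003306105
```

>>> play_rows(
  fingers=[8.5,8.5,8.5,8.5,8.5,8.5],
  travel=[
    [0.9,0,-2.5],
    [1.8,-0.1,-5],
    [1.8,-0.1,-7],
    [1.8,-0.1,-7],
    [1.8,-0.1,-7],
    [1.8,-0.1,-7],
  ],
  roll=[-0.02,-0.05,-0.05,-0.05,-0.05,-0.05],
)

```text
time: 3.2
ee_pos: [0.5035, -0.2612, 0.2625]
tcp_rot: [0.0, -0.61, 0.792, -0.001]
force: [0.4, 0.0, -0.1]
gripper_width: 0.0849
```

```bash
python3 - <<'E'
from h import *
K,W=cam("wrist")
im=imaging.grab_frame("wrist")
s=r.read_state(); print(s["ee_pos"],s["tcp_rot"],s["force"])
# overlay model bar top at current estimate
def bar(x,y,yaw,z):
    c=np.array([[36,10],[36,-10],[-36,-10],[-36,10]])/1000; Rm=np.array([[np.cos(yaw),-np.sin(yaw)],[np.sin(yaw),np.cos(yaw)]])
    return np.c_[c@Rm.T+[x,y],np.full(4,z)]
u=proj([[.5025,-.262,.19]],K,W)[0]; x0,y0=max(0,int(u[0]-80)),max(0,int(u[1]-75)); print(x0,y0)
a=cv2.resize(im[y0:y0+140,x0:x0+160],None,fx=4.0,fy=4.0,interpolation=cv2.INTER_CUBIC)
b=a.copy()
pts=(proj(bar(.5025,-.262,-.259,.19),K,W)-[x0,y0]+.5)*4
cv2.polylines(b,[np.round(pts).astype(int)],True,(0,255,0),1)
t=np.linspace(0,6.28,80); ci=np.c_[.5025+.038*np.cos(t),-.262+.038*np.sin(t),0*t+.16]
cv2.polylines(b,[np.round((proj(ci,K,W)-[x0,y0]+.5)*4).astype(int)],True,(0,0,255),1)
cv2.imwrite("pics/d_w.png",a); cv2.imwrite("pics/d_o.png",b)
E
```

```text
[ 0.5035 -0.261   0.2625] [ 0.0004 -0.61    0.7924 -0.0007] [ 0.6699  0.2338 -0.173 ]
174 125
```

View pics/d_o.png

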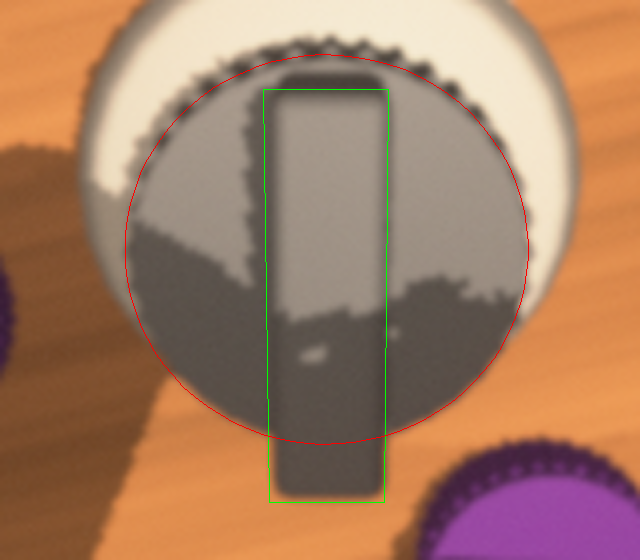

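>>> play_rows(
  fingers=[8.5,8.5,8.5,8.5,8.5,8.5,8.5,8.5],
  travel=[
    [-0.1,-0.1,-2.5],
    [-0.1,-0.13,-5],
    [-0.1,-0.13,-7],
    [-0.1,-0.13,-9],
    [-0.1,-0.13,-10],
    [-0.1,-0.13,-10],
    [-0.1,-0.13,-10],
    [-0.1,-0.13,-10],
  ],
  roll=[0,0,0,0,0,0,0,0],
  grip_force=30,
)

```text
time: 4.05
ee_pos: [0.5028, -0.2621, 0.1623]
tcp_rot: [0.0, -0.61, 0.792, -0.001]
force: [0.4, -0.1, -0.2]
gripper_width: 0.0846
```

```bash
python3 - <<'E'
from h import *
s=r.read_state(); print(s["ee_pos"],s["tcp_rot"],s["force"],s["torque"],s["qpos"])
im=imaging.grab_frame("wrist"); cv2.imwrite("pics/e_w.png",im)
E
```

```text
[ 0.5028 -0.2621  0.1623] [ 0.0004 -0.6102  0.7923 -0.0006] [ 0.4465 -0.084  -0.2425] [ 0.0279 -0.0293 -0.0092] [ 0.3506  0.7886  0.1445  1.6078 -0.1499  0.7546 -1.2668]
```

View pics/e_w.png

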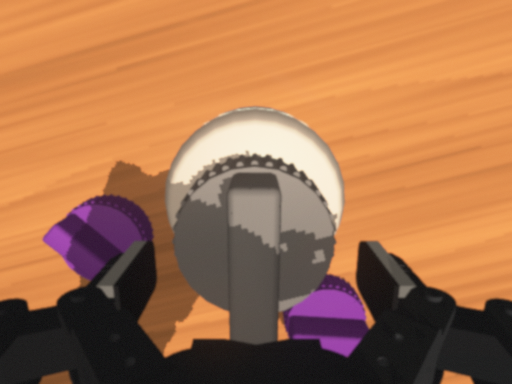

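The bar (columns 230–280) sits centred between the pads (155 and 357). I'm closing gently.

>>> play_rows(
  fingers=[6,4,3,1.5,1.5,1.5,1.5,1.5,1.5,1.5],
  travel=[
    [0,0,0],
    [0,0,0],
    [0,0,0],
    [0,0,0],
    [0,0,0],
    [0,0,0],
    [0,0,0],
    [0,0,0],
    [0,0,0],
    [0,0,0],
  ],
  roll=[0,0,0,0,0,0,0,0,0,0],
  grip_force=30,
)

```text
time: 5.1
ee_pos: [0.5025, -0.2618, 0.1614]
tcp_rot: [0.0, -0.61, 0.792, -0.0]
force: [-0.8, 1.4, 5.3]
gripper_width: 0.0196
```

```bash
python3 - <<'E'
from h import *
s=r.read_state(); print(s["ee_pos"],s["tcp_rot"],s["force"],s["torque"],s["gripper_width"])
im=imaging.grab_frame("wrist"); cv2.imwrite("pics/f_w.png",im)
E
```

```text
[ 0.5025 -0.2618  0.1614] [ 0.0001 -0.6102  0.7923 -0.    ] [-0.7517  1.4155  5.3389] [0.3314 0.1377 0.0062] 0.019623009580537906
```

View pics/f_w.png

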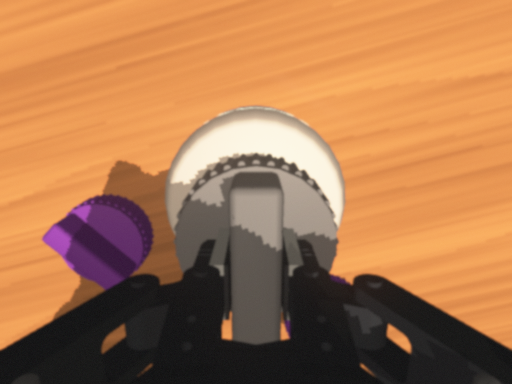

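>>> play_rows(
  fingers=[1.5,1.5,1.5,1.5,1.5,1.5,1.5,1.5,1.5],
  travel=[
    [0,0,0],
    [0,0,0],
    [0,0,0],
    [0,0,-0.1],
    [0,0,-0.2],
    [0,0,-0.3],
    [0,0,-0.4],
    [0,0,-0.4],
    [0,0,-0.4],
  ],
  roll=[0,0,0,0,0,0,0,0,0],
  grip_force=90,
)

```text
time: 6.05
ee_pos: [0.5025, -0.2619, 0.1575]
tcp_rot: [0.0, -0.61, 0.792, -0.0]
force: [-1.3, 2.7, 8.7]
gripper_width: 0.0185
```

>>> play_rows(
  fingers=[1.5,1.5,1.5,1.5,1.5],
  travel=[
    [0,0,-0.1],
    [0,0,-0.2],
    [0,0,-0.25],
    [0,0,-0.25],
    [0,0,-0.25],
  ],
  roll=[0,0,0,0,0],
)

```text
time: 6.55
ee_pos: [0.5025, -0.2618, 0.1551]
tcp_rot: [0.0, -0.61, 0.792, -0.0]
force: [-1.3, 2.1, 11.1]
gripper_width: 0.0185
```

```bash
python3 - <<'E'
from h import *
s=r.read_state(); print(s["ee_pos"],s["tcp_rot"],s["force"],s["torque"],s["gripper_width"])
E
```

```text
[ 0.5025 -0.2618  0.1551] [ 0.0002 -0.6102  0.7922 -0.0001] [-1.2855  2.0889 11.1306] [0.519  0.39   0.0278] 0.018528483621546167
```

>>> play_rows(
  fingers=[1.5,1.5,1.5,1.5],
  travel=[
    [0,0,-0.1],
    [0,0,-0.15],
    [0,0,-0.15],
    [0,0,-0.15],
  ],
  roll=[0,0,0,0],
)

```text
time: 6.95
ee_pos: [0.5025, -0.2619, 0.1537]
tcp_rot: [0.0, -0.61, 0.792, -0.0]
force: [-1.9, 3.0, 11.8]
gripper_width: 0.0183
```

>>> play_rows(
  fingers=[1.5,1.5,1.5,1.5,1.5,1.5],
  travel=[
    [0,0,0],
    [0,0,0],
    [0,0,0],
    [0,0,0],
    [0,0,0],
    [0,0,0],
  ],
  roll=[0.04,0.08,0.12,0.16,0.2,0.2],
)

```text
time: 7.55
ee_pos: [0.5028, -0.2623, 0.1538]
tcp_rot: [0.0, -0.687, 0.727, -0.001]
force: [1.1, 0.5, 11.0]
gripper_width: 0.0188
```

```bash
python3 - <<'E'
from h import *
s=r.read_state(); print(s["ee_pos"],s["tcp_rot"],s["force"],s["torque"],s["gripper_width"])
q=s["tcp_rot"]; print(2*np.arctan2(q[2],q[1])-6.283)
im=imaging.grab_frame("wrist"); cv2.imwrite("pics/g_w.png",im)
E
```

```text
[ 0.5028 -0.2623  0.1538] [ 0.0003 -0.6867  0.7269 -0.0008] [ 1.1232  0.5252 11.0132] [0.0724 0.0371 0.0837] 0.018781502899666742
-1.627522646685903
```

View pics/g_w.png

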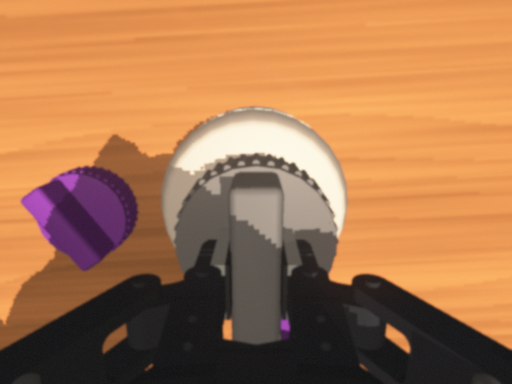

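The cap turned along with the gripper, with hardly any torque. I'll press slightly more and continue.

>>> play_rows(
  fingers=[1.5,1.5,1.5,1.5,1.5,1.5,1.5,1.5,1.5],
  travel=[
    [0,0,-0.08],
    [0,0,-0.08],
    [0,0,-0.08],
    [0,0,-0.08],
    [0,0,-0.08],
    [0,0,-0.08],
    [0,0,-0.08],
    [0,0,-0.08],
    [0,0,-0.08],
  ],
  roll=[0,0.05,0.1,0.15,0.2,0.25,0.3,0.35,0.35],
)

```text
time: 8.5
ee_pos: [0.5029, -0.2623, 0.1531]
tcp_rot: [-0.0, 0.803, -0.596, 0.001]
force: [0.6, 0.1, 12.2]
gripper_width: 0.0188
```

Turned 0.55 rad so far. Target is 1.15, so 0.6 to go.

>>> play_rows(
  fingers=[1.5,1.5,1.5,1.5,1.5,1.5,1.5,1.5,1.5,1.5,1.5,1.5,1.5,1.5],
  travel=[
    [0,0,0],
    [0,0,0],
    [0,0,0],
    [0,0,0],
    [0,0,0],
    [0,0,0],
    [0,0,0],
    [0,0,0],
    [0,0,0],
    [0,0,0],
    [0,0,0],
    [0,0,0],
    [0,0,0],
    [0,0,0],
  ],
  roll=[0.05,0.1,0.15,0.2,0.25,0.3,0.35,0.4,0.45,0.5,0.55,0.6,0.6,0.6],
)

```text
time: 9.9
ee_pos: [0.5029, -0.2623, 0.1531]
tcp_rot: [0.0, 0.943, -0.333, 0.001]
force: [1.2, -0.7, 11.9]
gripper_width: 0.0184
```

```bash
python3 - <<'E'
from h import *
s=r.read_state(); print(s["ee_pos"],s["tcp_rot"],s["force"],s["torque"],s["gripper_width"])
q=s["tcp_rot"]; print(2*np.arctan2(q[2],q[1]))
im=imaging.grab_frame("wrist"); cv2.imwrite("pics/h_w.png",im)
im=imaging.grab_frame("scene"); cv2.imwrite("pics/h_s.png",im)
E
```

```text
[ 0.5029 -0.2623  0.1531] [ 0.0001  0.9429 -0.333   0.0008] [ 1.1624 -0.6981 11.9416] [0.0031 0.0467 0.0594] 0.01840603449442572
-0.679021282429984
```

View pics/h_w.png

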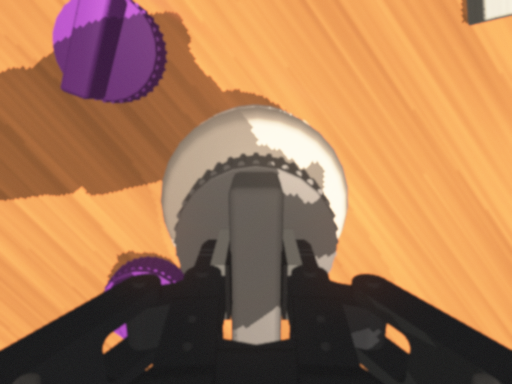

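The cap has turned with the gripper by 1.15 rad. Lifting slowly.

>>> play_rows(
  fingers=[1.5,1.5,1.5,1.5,1.5,1.5,1.5,1.5,1.5,1.5],
  travel=[
    [0,0,0.2],
    [0,0,0.4],
    [0,0,0.6],
    [0,0,0.8],
    [0,0,1.0],
    [0,0,1.2],
    [0,0,1.4],
    [0,0,1.7],
    [0,0,2.0],
    [0,0,2.0],
  ],
  roll=[0,0,0,0,0,0,0,0,0,0],
)

```text
time: 11.0
ee_pos: [0.5024, -0.2619, 0.1728]
tcp_rot: [0.0, 0.943, -0.333, 0.0]
force: [0.3, -0.1, -1.7]
gripper_width: 0.0185
```

Force reads −1.7 N, which is about the cap's weight plus the fixed offset, so the cap is free. I'll keep lifting.

>>> play_rows(
  fingers=[1.5,1.5,1.5,1.5,1.5,1.5,1.5],
  travel=[
    [0,0,1],
    [0,0,2.5],
    [0,0,4.5],
    [0,0,6.5],
    [0,0,8],
    [0,0,8],
    [0,0,8],
  ],
  roll=[0,0,0,0,0,0,0],
)

```text
time: 11.7
ee_pos: [0.5023, -0.2618, 0.2524]
tcp_rot: [-0.0, 0.943, -0.333, -0.0]
force: [0.3, 0.5, -1.7]
gripper_width: 0.0185
```

```bash
python3 - <<'E'
from h import *
s=r.read_state(); print(s["ee_pos"],s["tcp_rot"],s["force"],s["torque"],s["gripper_width"])
im=imaging.grab_frame("wrist")
im2=imaging.grab_frame("scene"); 
cv2.imwrite("pics/i.png",np.hstack([cv2.resize(im,(400,300)),cv2.resize(im2[80:280,60:327],(400,300))]))
E
```

```text
[ 0.5023 -0.2618  0.2524] [-0.      0.9429 -0.333  -0.0001] [ 0.3208  0.5061 -1.7155] [ 0.0383  0.0162 -0.0245] 0.018546246897456625
```

View pics/i.png

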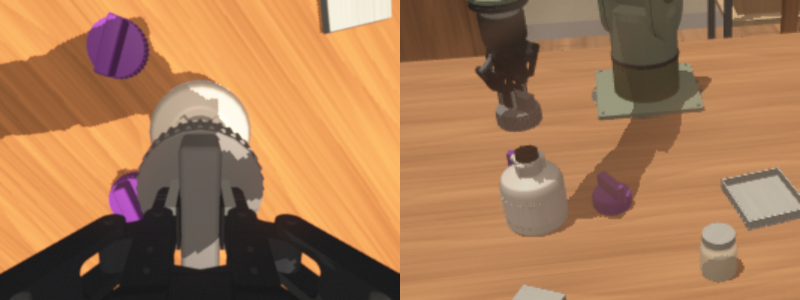

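Cap is clear of the neck (open jug mouth visible). Carrying it to above the tray.

>>> play_rows(
  fingers=[1.5,1.5,1.5,1.5,1.5,1.5,1.5,1.5,1.5,1.5,1.5,1.5,1.5,1.5,1.5,1.5,1.5,1.5],
  travel=[
    [0,1,0],
    [0,3,0],
    [0,6,0],
    [0,9,0],
    [0,12,0],
    [0,15,0],
    [0.5,18,0],
    [0.5,21,0],
    [1,24,0],
    [1,27,0],
    [1,30,0],
    [1.5,33,0],
    [2,36,0],
    [2.1,39,0],
    [2.1,42,0],
    [2.1,44,0],
    [2.1,45,0],
    [2.1,45,0],
  ],
  roll=[0,0,0,0,0,0,0,0,0,0,0,0,0,0,0,0,0,0],
)

```text
time: 13.6
ee_pos: [0.5229, 0.1892, 0.2521]
tcp_rot: [0.0, 0.943, -0.332, -0.0]
force: [1.3, -0.5, -1.1]
gripper_width: 0.0188
```

>>> play_rows(
  fingers=[1.5,1.5,1.5,1.5,1.5,1.5,1.5,1.5,1.5,1.5],
  travel=[
    [0,0,-1.5],
    [0,0,-4],
    [0,0,-6.5],
    [0,0,-9],
    [0,0,-11.5],
    [0,0,-13.5],
    [0,0,-15],
    [0,0,-16],
    [0,0,-16],
    [0,0,-16],
  ],
  roll=[0,0,0,0,0,0,0,0,0,0],
)

```text
time: 14.6
ee_pos: [0.5236, 0.1877, 0.093]
tcp_rot: [-0.0, 0.943, -0.333, 0.0]
force: [0.5, 0.6, -1.0]
gripper_width: 0.0186
```

```bash
python3 - <<'E'
from h import *
s=r.read_state(); print(s["ee_pos"],s["tcp_rot"],s["force"],s["torque"],s["gripper_width"])
im=imaging.grab_frame("wrist")
im2=imaging.grab_frame("scene"); 
cv2.imwrite("pics/j.png",np.hstack([cv2.resize(im,(400,300)),cv2.resize(im2[120:270,210:410],(400,300))]))
E
```

```text
[0.5236 0.1877 0.093 ] [-0.0001  0.9428 -0.3333  0.0002] [ 0.5298  0.6493 -1.032 ] [ 0.0083 -0.0187 -0.0392] 0.018618987462357545
```

View pics/j.png

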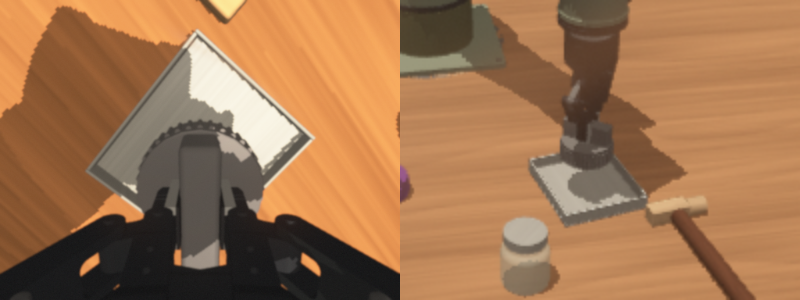

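>>> play_rows(
  fingers=[1.5,1.5,1.5,1.5,1.5,1.5,1.5,1.5],
  travel=[
    [0,0,-1],
    [0,0,-2.5],
    [0,0,-4],
    [0,0,-5],
    [0,0,-5.4],
    [0,0,-5.7],
    [0,0,-5.7],
    [0,0,-5.7],
  ],
  roll=[0,0,0,0,0,0,0,0],
)

```text
time: 15.5
ee_pos: [0.5236, 0.1882, 0.0359]
tcp_rot: [-0.0, 0.943, -0.333, 0.0]
force: [-0.8, 0.3, -0.6]
gripper_width: 0.0182
```

>>> play_rows(
  fingers=[1.5,1.5,1.5],
  travel=[
    [0,0,-0.1],
    [0,0,-0.2],
    [0,0,-0.2],
  ],
  roll=[0,0,0],
)

```text
time: 15.8
ee_pos: [0.5237, 0.1882, 0.0345]
tcp_rot: [-0.0, 0.943, -0.333, 0.0]
force: [-4.1, -1.2, 18.0]
gripper_width: 0.0183
```

Contact on the tray floor (18 N). I'll ease off and open.

>>> play_rows(
  fingers=[1.5,1.5,2.2,2.8,3.4,4,4.5,5,5,5],
  travel=[
    [0,0,0.05],
    [0,0,0.05],
    [0,0,0.05],
    [0,0,0.05],
    [0,0,0.05],
    [0,0,0.05],
    [0,0,0.05],
    [0,0,0.05],
    [0,0,0.05],
    [0,0,0.05],
  ],
  roll=[0,0,0,0,0,0,0,0,0,0],
  grip_force=20,
)

```text
time: 16.8
ee_pos: [0.5234, 0.1881, 0.034]
tcp_rot: [-0.0, 0.943, -0.333, -0.0]
force: [-0.3, -0.0, -0.1]
gripper_width: 0.0499
```

```bash
python3 - <<'E'
from h import *
s=r.read_state(); print(s["ee_pos"],s["force"],s["gripper_width"])
im=imaging.grab_frame("wrist"); cv2.imwrite("pics/k.png",im)
E
```

```text
[0.5234 0.1881 0.034 ] [-0.2557 -0.0156 -0.1116] 0.04988432074114409
```

View pics/k.png

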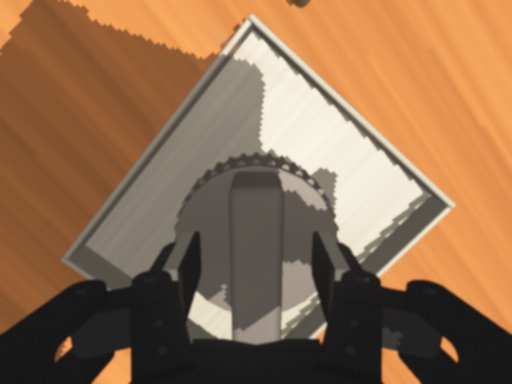

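The fingers are open to 5 cm and clear of the bar (columns 230–282). Next I retreat straight up.

>>> play_rows(
  fingers=[5,5,5,5,5,5,5,5,5,5,5],
  travel=[
    [0,0,0.5],
    [0,0,1.5],
    [0,0,3],
    [0,0,5],
    [0,0,8],
    [0,0,11],
    [0,0,14],
    [-2,-4,16],
    [-5,-8,18],
    [-5,-8,18],
    [-5,-8,18],
  ],
  roll=[0,0,0,0,0,0,0,0,0,0,0],
)

```text
time: 17.95
ee_pos: [0.4735, 0.1075, 0.2153]
tcp_rot: [-0.0, 0.943, -0.334, 0.001]
force: [-0.2, 0.4, -0.9]
gripper_width: 0.0499
```

```bash
python3 - <<'E'
from h import *
s=r.read_state(); print(s["ee_pos"],s["force"])
im=imaging.grab_frame("top"); im2=imaging.grab_frame("scene")
for n,z in (("top",0.045),("scene",.045)):
    K,W=cam(n)
    for d in models.trace("cap_center",n):
        ys,xs=np.nonzero(d["pixels"]); print(n,d["box"],back([[xs.mean(),ys.mean()]],z,K,W))
cv2.imwrite("pics/l.png",np.hstack([cv2.resize(im[60:260,100:400],(450,300)),cv2.resize(im2[150:270,210:350],(350,300))]))
E
```

```text
[0.4735 0.1075 0.2153] [-0.2142  0.3817 -0.9035]
top [356.0, 247.3, 31.4, 28.5] [[ 0.3514 -0.286   0.045 ]]
top [281.3, 198.9, 37.5, 26.6] [[ 0.4797 -0.1131  0.045 ]]
top [218.9, 112.6, 26.1, 28.9] [[0.7084 0.0618 0.045 ]]
scene [190.4, 196.7, 23.8, 28.2] [[ 0.5176 -0.115   0.045 ]]
scene [290.7, 192.7, 24.0, 30.3] [[0.5535 0.1786 0.045 ]]
```

View pics/l.png

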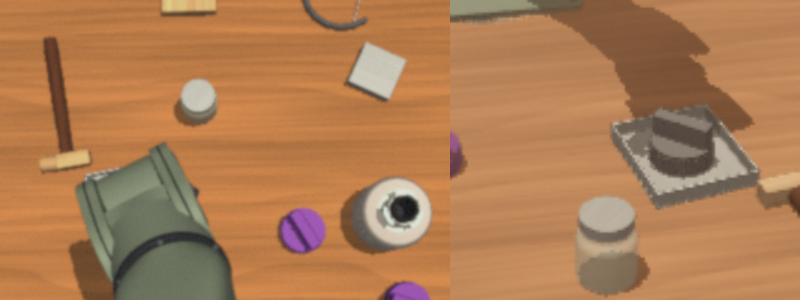

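The cap stands bar up in the tray and the bystanders haven't moved. The arm hides the tray from above, so I'll move it aside for a final check.

>>> play_rows(
  fingers=[5,5,5,5,5,5,5,5,5],
  travel=[
    [0,-4,0],
    [0,-8,0],
    [0,-12,0],
    [0,-16,0],
    [0,-20,0],
    [0,-24,0],
    [0,-24,0],
    [0,-24,0],
    [0,-24,0],
  ],
  roll=[0,0,0,0,0,0,0,0,0],
)

```text
time: 19.05
ee_pos: [0.4737, -0.1307, 0.2137]
tcp_rot: [-0.0, 0.943, -0.332, -0.0]
force: [0.1, 0.0, 0.1]
gripper_width: 0.0501
```

```bash
python3 - <<'E'
from h import *
im=imaging.grab_frame("top"); K,W=cam("top")
for d in models.trace("cap_center","top"):
    ys,xs=np.nonzero(d["pixels"]); print(d["box"],d["confidence"],back([[xs.mean(),ys.mean()]],.045,K,W))
t=np.linspace(0,6.28,80)
x0,y0=140,155
a=cv2.resize(im[y0:y0+90,x0:x0+100],None,fx=6,fy=6,interpolation=cv2.INTER_CUBIC)
ci=np.c_[.5235+.038*np.cos(t),.188+.038*np.sin(t),0*t+.033]
cv2.polylines(a,[np.round((proj(ci,K,W)-[x0,y0]+.5)*6).astype(int)],True,(0,0,255),1)
cv2.imwrite("pics/m.png",a); print(r.read_state()["force"])
E
```

```text
[172.0, 182.3, 28.3, 32.1] 0.91 [[0.5231 0.1842 0.045 ]]
[286.3, 199.2, 20.5, 25.1] 0.88 [[ 0.4822 -0.104   0.045 ]]
[ 0.5006 -0.2583 -0.106 ]
```

View pics/m.png

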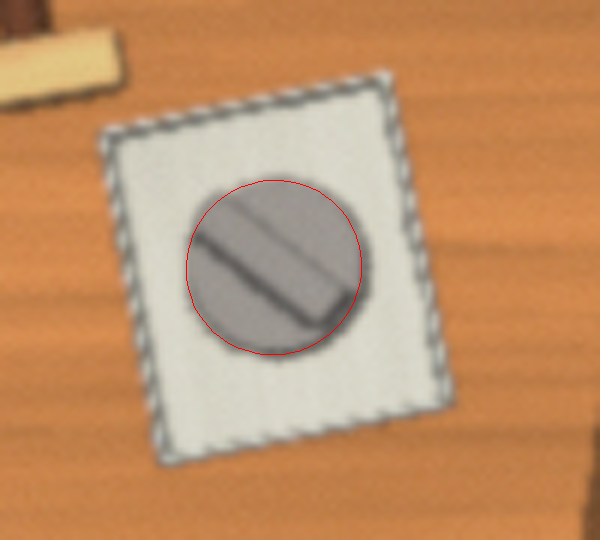

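The cap is central and flat in the tray, with the bar up and clear of all the walls. Handing in.

```bash
python3 -c "
from plant import r
print(r.hand_in())"
```

```text
the job is handed in; nothing more can be done
None
```

The jug is open and its grey cap is standing in the steel tray. I handed the job in shortly after 19 s; `hand_in()` gave no verdict.

- **Opening:** I gripped the bar at 90 N and pressed the cap to about 12 N. That puts the seal at roughly 6 to 7 mm, worked out from force and travel because the joint can't be read directly. The cap turned 1.15 rad counter-clockwise with about 0.1 N m or less of resistance, and came off freely.
- **Placing:** I set the cap on the tray floor, where contact peaked at 18 N, then opened the fingers and backed away. The cap was not dropped.
- **Last checks:** The final top picture shows the cap bar up, near the tray's centre and clear of all four walls. The tool force is about zero. The jar, block and mallet looked unmoved in the wider views; I judged this by eye and did not measure them.
- **Disagreements:** When locating things, the scene camera disagreed with the others: the cap bar differed by about 7 mm in x, and the tray by about 20 mm. I used the top and wrist cameras instead. The network also reported the purple look-alikes and the jar as caps, and I ignored those.

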